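Refit the lid of a turtle carrier and pin its hinge

TASK

Put the teal lid squarely back on the white turtle carrier so that it lies flat on the rim, with its hinge knuckles between the carrier's and the orange latch standing up through its slot. Then slide the red-handled pin fully home through all the hinge knuckles until its collar meets the first one, and after that turn the orange latch a quarter turn, either way, to lock the lid. Leave the bottle, bowl and brush where they are.

Things in the scene. Friction and masses are not known exactly. Their poses are not given: they have to be found in the camera images.
- carrier: White open tub fixed to the table, 150 (x) x 140 (y) x 80 mm high, walls 5 mm; origin centre of underside, z up. Latch near its front (-x), hinge along its far (+x) side, parallel to y: three steel knuckles (tubes, 22 outside, 14 bore, 22 long), axis at x 90, z 82, spanning y -61..-39, -11..11, 39..61. Yaw -0.25 to 0.12.
- rim_centre (a point): Point of the carrier at the centre of its opening, level with the rim (80 mm up). The seated lid's origin belongs here, axes as the carrier's.
- hinge_centre (a point): Point of the carrier on the hinge axis, mid-length; its y axis is the hinge axis. The seated lid's lid_hinge point belongs here. The two gaps for the lid's knuckles are 28 mm wide, so 3 mm play at each end.
- hinge_mouth (a point): Point of the carrier on the hinge axis at the outer face of the -y end knuckle, where the pin goes in, towards the carrier's +y. Its axes are the carrier's. The hinge is 122 mm long from here to the far end. The tub's end wall lies 9 mm farther to -y than this face.
- latch (a joint): Orange T-head latch on the carrier, turning about the vertical; rad, positive counter-clockwise from above; stops at +-1.65, stays where left (about 0.04 N m friction). 0: head lengthwise with the lid's slot (along the carrier's y), as it starts to within 0.1; +-1.57: crosswise, locked.
- latch_head (a point): Centre of the latch's orange head, on the turning axis, 55 mm in front (-x) of the carrier's centre, 103 mm up. At latch 0 its axes are the carrier's. The head is 34 mm long (its y), 11 wide (its x), 26 tall: 90 to 116 mm above the table, 4 to 30 mm above the top of the seated lid.
- lid: Loose teal lid, about 0.25 kg, plate 150 (x) x 140 (y) x 6 mm; origin centre of the plate's underside, z up. A 10 mm step under it fits inside the tub with 3 mm play all round; at the start it lies on this step, left of the carrier, yaw 0.6 to 1.3. A slot 44 (y) x 18 mm (x), centred at x -55, passes over the latch head. Knuckles on the +x side.
- lid_grip (a point): Centre of the black grip bar on the lid: 14 mm thick (lid x), 70 mm long (lid y), 30 mm tall; this point is 5 mm towards +x from the lid's middle and 21 mm above the lid's origin; the bar's top is 36 mm above the lid's origin, its foot at the plate's top, 6 mm.
- lid_hinge (a point): Point on the axis of the lid's two knuckles, mid-length (lid x 90, y 0, z 2 mm). They are like the carrier's, spanning lid y -36..-14 and 14..36 mm.
- pin: Loose hinge pin, about 0.09 kg. Origin on its axis at the front face of its red collar (20 mm across, 4 thick); +y points along the steel shaft (10 mm thick, 130 long, last 12 tapered to 4 mm). Fully in, the origin lies at hinge_mouth (it may sag 2 mm), y along the carrier's +y. Starts level on the rest, z up, axis 34 mm above the table.
- pin_tip (a point): Tip of the pin, 130 mm along its y from its origin.
- pin_grip (a point): Middle of the pin's flat-sided red handle, on its axis, 46 mm behind (-y of) its origin; handle 16 mm wide (pin x), 26 tall (pin z), 76 long, from 4 to 80 mm behind the origin.
- rest: Fixed blue rest right of the carrier, base 60 (x) x 120 (y) x 6 mm, origin at the centre of its underside; two notched posts 39 mm high at y = -37 and 38 mm carry the pin's shaft along its y; the pin's handle overhangs the rest's -y end. Lift the pin straight up.
- bottle: Loose bottle, 60 mm thick, 160 mm high; bystander beyond the carrier to the left.
- bowl: Loose steel bowl, 100 mm across, 45 mm high; bystander beyond the carrier.
- brush: Loose brush, 170 mm long, lying near the robot's left; bystander.
Things that resemble listed ones, but are neither listed nor needed, are in the scene too. There is more than one size of the pin; the one meant has the size given above. Of the things that look like the carrier, the larger one is meant.

How it is judged:
By the outcome, as a careful person would: the job done as asked, in the order asked, and still so for the second after the job is handed in, with the robot touching nothing.
It also fails if it takes over 72 s, if anything falls off the work surface, if the arm or the gripper's body presses on something with over 40 N, if the wrist force passes 120 N, or if a joint passes its speed limit or range.

ROBOT

A 6-joint arm with a two-finger parallel gripper is mounted at the origin on the work surface. World frame = base frame: x ahead of the robot, y to its left, z up, the work surface at z = 0. Lengths are in m, angles in rad, forces in N, time in s.
With the tool pointing down it reaches from about 0.225 to 0.725 m from the base axis. Payload 3.1 kg.
Tool frame: the origin (TCP) lies on the centre line of the jaws, within the pads' length; the fingertips stand 14 mm ahead of it and the grasp point (between the pads) lies 5 mm behind it; z points along the fingers, y is the line along which they close (so a half turn about z gives the same grasp; the last joint's range is limited). The gripper opens to 85 mm and grips with 20 to 120 N. Pads are 22 mm wide; open, the fingers measure 114 mm over their backs; the gripper's body (76 mm by 85 mm) begins 54 mm behind the grasp point. The pads swing forward as they close: fully open they stand 13 mm farther back than shut.
Start: joints at [0.989, 0.048, 0.099, 1.622, 0, 1.443], TCP at [0.23, 0.472, 0.245] pointing down, gripper open.
Joint ranges: [-2.91, 2.91], [-0.99, 1.94], [-1.21, 1.42], [-2.12, 2.29], [-1.49, 1.47], [-3.14, 3.14]. Speed limits (rad/s): [2.79, 2.79, 3.14, 3.14, 3.14, 3.14].

INTERFACE

Orientations are given as a unit quaternion [w, x, y, z].
In Python, from cell import r gives the robot as it stands.
- The arm moves only by the tool drive_tool, never from a script. Its argument "series" is a list of rows, each a list of 7 numbers: the shift along the tool's x, y, z scaled (see below), then the turn, a rotation vector about the tool's x, y, z scaled (see below), then the finger opening in mm, from 0 to 85.4. A call has exactly 5 rows; each row shifts and turns the commanded pose from where the row before left it, along the tool's axes as they then stand; what a row does not reach is not made up. The controller multiplies each number of a shift by 25 mm and each number of a turn by 4 degrees. A row lasts 1/12 s, in which the tool goes at most 41.7 mm and 7.16 degrees, less where a joint would pass 70% of its speed; a pose out of reach is approached as far as the arm can. A call with a number of a shift or a turn outside -1 to 1 is refused whole. A call with a gripper value outside its range is refused whole. The fingers move at their own pace and stop on an object; the grip force is fixed at half the most. Time passes only in rows, so rows that do not move let the fingers close, or fill a call up. It gives the time, the measured TCP pose, the force, the opening and the grip force at its end, in the units of the state.
- r.observe(): the state, without advancing time (a new reading comes with each control period).
- r.capture(name): name is "side" or "top"; returns a dict with "pixels" (480x640x3 uint8, red, green, blue), "fx", "fy", "cx", "cy" (pixels), "distortion" ([k1, k2, p1, p2, k3] as OpenCV has them; the pictures are not rectified), "origin" and "rotation" of the camera in the world. Camera axes: x right, y up, looking along -z (the intrinsics and any distortion apply to the point x, -y, -z); pixel columns grow to the right and rows downward; lengths in m; the calibration is good to about 2 mm. A picture is of the moment at which its call begins. There is no depth.
- r.finish_job(): hands the job in; it is judged then, once.
Trained networks look in the newest picture that a camera, given by its name, has taken for a name from the list of things; names that differ only in an ending like _2 or _b are one class to them, and where a whole thing is asked for, a point or a joint stands for the part that bears it (a point fixed in the world has none). Each returns a list of dicts, best first, with "score" (0 to 1); they miss things now and then, are a little off and sometimes report something else, mostly with a low value. They report only what shows in the picture. A call takes as long as a camera call. They do not tell look-alikes from the thing itself.
- r.search_frame(label, camera): "rect" ([left, top, right, bottom] in pixels, round what is visible of it).
- r.silhouettes(label, camera): "region" (480x640 bool, what is visible of it) and "rect" ([left, top, right, bottom] in pixels, round what is visible of it).
- r.spot_point(label, camera): "pixel" ([column, row] in pixels: a listed point, or the origin of a listed thing).
The state is a dict: "t": time; "qpos": joint angles; "qvel": joint speeds; "effort": joint torques, N m; "tool_pos": TCP position; "orientation": TCP orientation; "force": force on the tool from outside, world axes, zero at the start; "wrist_torque": the same for the moment, N m; "width": finger opening in m; "grasp_force": force on a finger pad.
Only numpy, scipy, OpenCV 4.12 (cv2) and the standard library are available. Lean on these libraries where they do the work, as an engineer would, in place of code of your own. Each camera call takes 0.05 s, during which the arm holds its last target. There are 200 camera calls.

## Working session

There is one attempt and no reset: what is moved stays moved. The work goes in short steps, Python scripts to look and compute and a tool call to move; the robot and the scene stay as the last step left them, time stands still between calls to the robot, and variables do not carry over. Pictures are saved under pics/ and viewed, at most 10 in all, crops included, and the job is handed in when it is done.

Besides the shell and the picture viewer there is one more tool, called after "Request:" in YAML: its name, and indented under it one key for each argument. drive_tool: Moves the arm, as the interface text tells. Shifts and turns lie within -1 to 1; 1 stands for 25 mm of shift or 4 degrees of turn. Its arguments: {"type":"object","properties":{"series":{"type":"array"}},"required":["series"]}

```bash
ls; mkdir -p pics
cat > h.py <<'E'
import numpy as np, cv2
from cell import r
from scipy.spatial.transform import Rotation as R
def K(c): return np.array([[c['fx'],0,c['cx']],[0,c['fy'],c['cy']],[0,0,1.]])
def ray(c,px):
    u=cv2.undistortPoints(np.array([[px]],float),K(c),np.array(c['distortion'],float))[0,0]
    d=np.array(c['rotation'])@np.array([u[0],-u[1],-1.]); return np.array(c['origin']),d
def atz(c,px,z):
    o,d=ray(c,px); return o+d*(z-o[2])/d[2]
def tri(c1,p1,c2,p2):
    o1,d1=ray(c1,p1);o2,d2=ray(c2,p2)
    s=np.linalg.lstsq(np.c_[d1,-d2],o2-o1,rcond=None)[0]
    a=o1+s[0]*d1;b=o2+s[1]*d2; return (a+b)/2,np.linalg.norm(a-b)
def proj(c,P):
    P=np.atleast_2d(P); q=(P-np.array(c['origin']))@np.array(c['rotation']); q=q*[1,-1,-1]
    return cv2.projectPoints(q,np.zeros(3),np.zeros(3),K(c),np.array(c['distortion'],float))[0][:,0]
E
python3 - <<'E'
from h import *
C={n:r.capture(n) for n in('side','top')}
for n in C: cv2.imwrite(f'pics/{n}0.png',C[n]['pixels'][:,:,::-1]); print(n,np.round(C[n]['origin'],3),np.round(C[n]['rotation'],2).tolist())
Z=dict(carrier=0,rim_centre=.08,hinge_centre=.082,hinge_mouth=.082,latch_head=.103,lid=.01,lid_grip=.031,lid_hinge=.012,pin=.034,pin_tip=.034,pin_grip=.034,rest=0)
for l,z in Z.items():
    for n in C:
        print(l,n,[(round(d['score'],2),np.round(d['pixel']).tolist(),np.round(atz(C[n],d['pixel'],z)[:2],3).tolist()) for d in r.spot_point(l,n)[:4]])
E
```

```text
pics
side [0.416 1.023 1.005] [-0.06, -0.02, 0.41, 0.91]
top [0.424 0.026 1.02 ] [-0.7, -0.04, 0.05, 0.71]Traceback (most recent call last):
  File "<stdin>", line 7, in <module>
  File "h.py", line 9, in atz
    o,d=ray(c,px); return o+d*(z-o[2])/d[2]
        ~~~^^^^^^
  File "h.py", line 7, in ray
    d=np.array(c['rotation'])@np.array([u[0],-u[1],-1.]); return np.array(c['origin']),d
      ~~~~~~~~~~~~~~~~~~~~~~~^~~~~~~~~~~~~~~~~~~~~~~~~~~
ValueError: matmul: Input operand 1 has a mismatch in its core dimension 0, with gufunc signature (n?,k),(k,m?)->(n?,m?) (size 3 is different from 4)
```

```bash
sed -i "s/np.array(c\['rotation'\])/R.from_quat(c['rotation'],scalar_first=True).as_matrix()/g" h.py
python3 - <<'E'
from h import *
C={n:r.capture(n) for n in('side','top')}
cv2.imwrite('pics/a.png',np.vstack([C['top']['pixels']])[:,:,::-1]);cv2.imwrite('pics/b.png',C['side']['pixels'][:,:,::-1])
Z=dict(carrier=0,rim_centre=.08,hinge_centre=.082,hinge_mouth=.082,latch_head=.103,lid=.01,lid_grip=.031,lid_hinge=.012,pin=.034,pin_tip=.034,pin_grip=.034,rest=0)
for l,z in Z.items():
    for n in C:
        print(l,n,[(round(d['score'],2),np.round(d['pixel']).tolist(),np.round(atz(C[n],d['pixel'],z)[:2],3).tolist()) for d in r.spot_point(l,n)[:4]])
s=r.observe();print(s)
E
```

```text
carrier side [(0.71, [324.0, 274.0], [0.518, 0.032]), (0.71, [229.0, 236.0], [0.781, -0.073]), (0.29, [337.0, 185.0], [0.524, -0.333])]
carrier top [(0.82, [320.0, 262.0], [0.519, 0.022]), (0.69, [359.0, 142.0], [0.782, -0.064]), (0.65, [137.0, 278.0], [0.486, 0.412]), (0.61, [265.0, 160.0], [0.743, 0.14])]
rim_centre side [(0.6, [227.0, 215.0], [0.776, -0.059]), (0.58, [326.0, 246.0], [0.517, 0.019])]
rim_centre top [(0.9, [318.0, 252.0], [0.531, 0.028])]
hinge_centre side [(0.87, [291.0, 238.0], [0.603, 0.006]), (0.6, [198.0, 214.0], [0.848, -0.051])]
hinge_centre top [(0.74, [331.0, 212.0], [0.609, 0.0]), (0.62, [367.0, 96.0], [0.853, -0.076])]
hinge_mouth side [(0.76, [201.0, 202.0], [0.857, -0.103]), (0.69, [297.0, 221.0], [0.598, -0.059]), (0.54, [350.0, 244.0], [0.46, 0.009])]
hinge_mouth top [(0.82, [359.0, 219.0], [0.596, -0.054]), (0.71, [384.0, 98.0], [0.849, -0.11])]
latch_head side [(0.61, [348.0, 245.0], [0.465, 0.035]), (0.43, [241.0, 209.0], [0.738, -0.062]), (0.22, [334.0, 184.0], [0.52, -0.197])]
latch_head top [(0.49, [317.0, 285.0], [0.465, 0.028]), (0.41, [367.0,
[... 1385 characters left out ...]
 'qpos': array([ 9.89181019e-01,  4.79778138e-02,  9.92247631e-02,  1.62203973e+00,
       -1.90966474e-05,  1.44299322e+00]), 'qvel': array([ 8.60825980e-06, -7.91690137e-04,  4.80533589e-04, -2.34436979e-03,
        7.51070059e-04, -1.25445268e-04]), 'effort': array([ 6.80372123e-04, -3.38637364e+01,  3.20147967e+01,  1.31115819e-03,
       -8.39375434e-05, -5.80940352e-06]), 'tool_pos': array([0.23016668, 0.47183867, 0.24533554]), 'orientation': array([ 9.57016800e-06,  2.24964012e-01,  9.74367073e-01, -1.65244200e-06]), 'force': array([-0.28410264, -0.24922083, -0.57480556]), 'wrist_torque': array([ 0.02917983,  0.03882926, -0.00816373]), 'grasp_force': 0.0, 'width': 0.08537274941477208}
```

View pics/top0.png

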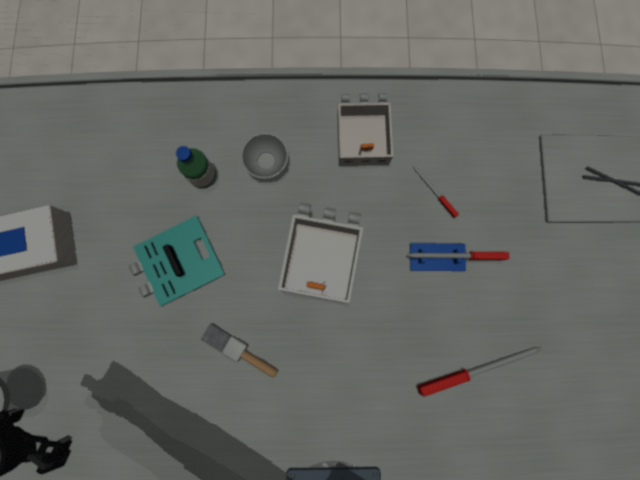

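View pics/side0.png

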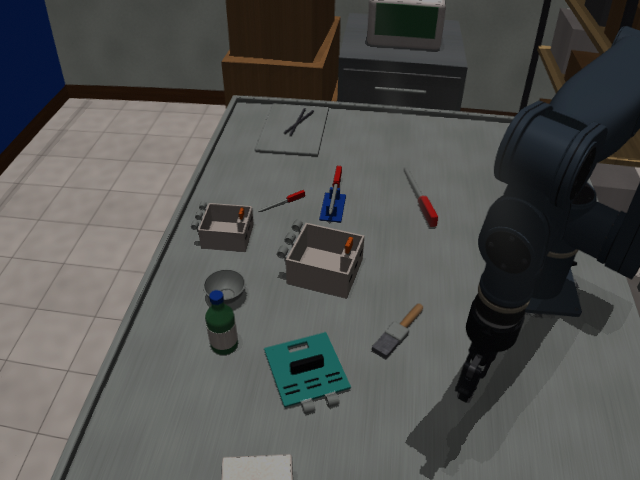

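Top picture: teal lid at about (178,260), its knuckles lower left at (140,279) and its slot at (202,248). The large carrier is at (320,262) with its latch at (316,285). The right pin lies on the blue rest at (435,256), handle at (489,257). The brush, bottle and bowl stay clear of all this. I'll refine the poses by silhouette fit.

```bash
cat >> h.py <<'E'
from scipy.optimize import minimize
def box(x0,x1,y0,y1,z0,z1): return np.array([[x,y,z] for x in(x0,x1) for y in(y0,y1) for z in(z0,z1)])/1000
def cyl(y0,y1,x,z,rad):
    t=np.linspace(0,2*np.pi,16,False); return np.array([[x+rad*np.cos(a),y,z+rad*np.sin(a)] for a in t for y in(y0,y1)])/1000
M=dict(
 carrier=[box(-75,75,-70,70,0,80)]+[cyl(a,a+22,90,82,11) for a in(-61,-11,39)]+[box(75,85,a,a+22,72,85) for a in(-61,-11,39)]+[box(-60.5,-49.5,-17,17,90,116)],
 lid=[box(-75,75,-70,70,0,6),box(-2,12,-35,35,6,36),box(-72,65,-62,62,-10,0)]+[cyl(a,a+22,90,2,11) for a in(-36,14)]+[box(75,85,a,a+22,0,6) for a in(-36,14)],
 pin=[cyl(0,118,0,0,5),cyl(118,124,0,0,4),cyl(124,130,0,0,2.5),cyl(-4,0,0,0,10),box(-8,8,-80,-4,-13,13)])
def pose(p,P,z): 
    c,s=np.cos(p[2]),np.sin(p[2]); return P@np.array([[c,s,0],[-s,c,0],[0,0,1]])+[p[0],p[1],z]
def render(c,parts,p,z):
    m=np.zeros((480*2,640*2),np.uint8)
    for P in parts:
        q=(proj(c,pose(p,P,z))+.5)*2-.5
        cv2.fillConvexPoly(m,cv2.convexHull(np.round(q*16).astype(np.int32)),255,cv2.LINE_8,4)
    return cv2.resize(m,(640,480),interpolation=cv2.INTER_AREA)/255.
def fit(obs,parts,p0,z):
    def f(v):
        p=np.array(p0)+v*[.001,.001,.01]; e=0
        for c,m in obs: 
            a=render(c,parts,p,z); e+=np.abs(a-m).sum()/m.sum()
        return e
    b=minimize(f,np.zeros(3),method='Nelder-Mead',options=dict(initial_simplex=np.array([[0,0,0],[8,0,0],[0,8,0],[0,0,10]]),xatol=.05,fatol=1e-4,maxiter=150))
    return np.array(p0)+b.x*[.001,.001,.01],b.fun
E
python3 - <<'E'
from h import *
C={n:r.capture(n) for n in('side','top')}
S=dict(carrier=([.523,.024,-.2],0),lid=([.515,.326,2.0],.010),pin=([.530,-.286,0.0],.034))
for l,(p0,z) in S.items():
    both=[]
    for n in C:
        q=proj(C[n],pose(p0,np.array([[0,0,.03 if l!='pin' else 0]]),z))[0]
        best=None
        for d in r.silhouettes(l,n):
            a=render(C[n],M[l],p0,z); m=d['region'].astype(float); iou=np.minimum(a,m).sum()/np.maximum(a,m).sum()
            if best is None or iou>best[0]: best=(iou,m,d['score'])
        if best is None: print('none',l,n); continue
        p,e=fit([(C[n],best[1])],M[l],p0,z); print(l,n,round(best[0],2),best[2],np.round(p,4),round(e,3)); both.append((C[n],best[1]))
    p,e=fit(both,M[l],p0,z); print(l,'both',np.round(p,4),round(e,3))
E
```

```text
carrier side 0.91 0.87 [ 0.5175  0.0226 -0.1813] 0.026
carrier top 0.93 0.59 [ 0.5209  0.0222 -0.2   ] 0.046
carrier both [ 0.5185  0.0219 -0.1872] 0.091
lid side 0.85 0.66 [0.5217 0.3217 2.0252] 0.051
lid top 0.82 0.98 [0.5235 0.3215 2.0367] 0.067
lid both [0.5227 0.3214 2.0332] 0.124
pin side 0.5 0.53 [ 0.525  -0.2814 -0.0165] 0.231
pin top 0.61 0.72 [ 0.5283 -0.2866 -0.0037] 0.437
pin both [ 5.267e-01 -2.856e-01  5.000e-04] 0.781
```

Request:
drive_tool:
  series:
    - [-0.87, -0.01, 0.32, 0, 0, 0, 50]
    - [-0.87, -0.01, 0.32, 0, 0, 0, 50]
    - [-0.87, -0.01, 0.32, 0, 0, 0, 50]
    - [-0.87, -0.01, 0.32, 0, 0, 0, 50]
    - [-0.87, -0.01, 0.32, 0, 0, 0, 50]

```text
t: 2.27
tool_pos: [0.3282, 0.4226, 0.205]
orientation: [0.0, 0.225, 0.974, 0.0]
force: [-0.2, -0.3, -0.2]
width: 0.0499
grasp_force: 0.0
```

Request:
drive_tool:
  series:
    - [-0.87, -0.01, 0.32, 0, 0, 0, 50]
    - [-0.87, -0.01, 0.32, 0, 0, 0, 50]
    - [-0.87, -0.01, 0.32, 0, 0, 0, 50]
    - [-0.87, -0.01, 0.32, 0, 0, 0, 50]
    - [-0.87, -0.01, 0.32, 0, 0, 0, 50]

```text
t: 2.68
tool_pos: [0.4255, 0.3737, 0.1649]
orientation: [0.0, 0.225, 0.974, 0.0]
force: [0.1, 1.0, -0.5]
width: 0.0499
grasp_force: 0.0
```

Request:
drive_tool:
  series:
    - [-0.87, -0.01, 0.32, 0, 0, 0, 50]
    - [-0.87, -0.01, 0.32, 0, 0, 0, 50]
    - [-0.87, -0.01, 0.32, 0, 0, 0, 50]
    - [-0.87, -0.01, 0.32, 0, 0, 0, 50]
    - [-0.87, -0.01, 0.32, 0, 0, 0, 50]

```text
t: 3.1
tool_pos: [0.5226, 0.3249, 0.1248]
orientation: [-0.0, 0.225, 0.974, -0.0]
force: [0.1, 0.3, -0.5]
width: 0.05
grasp_force: 0.0
```

Request:
drive_tool:
  series:
    - [0, 0, 0, 0, 0, -0.94, 50]
    - [0, 0, 0, 0, 0, -0.94, 50]
    - [0, 0, 0, 0, 0, -0.94, 50]
    - [0, 0, 0, 0, 0, -0.94, 50]
    - [0, 0, 0, 0, 0, -0.94, 50]

```text
t: 3.52
tool_pos: [0.5218, 0.3253, 0.1251]
orientation: [-0.0, 0.061, 0.998, -0.0]
force: [0.0, 0.7, -0.5]
width: 0.0499
grasp_force: 0.0
```

Request:
drive_tool:
  series:
    - [0, 0, 0, 0, 0, -0.94, 50]
    - [0, 0, 0, 0, 0, -0.94, 50]
    - [0, 0, 0, 0, 0, -0.94, 50]
    - [0, 0, 0, 0, 0, -0.94, 50]
    - [0, 0, 0, 0, 0, -0.94, 50]

```text
t: 3.93
tool_pos: [0.5217, 0.3254, 0.1252]
orientation: [-0.0, -0.103, 0.995, -0.0]
force: [0.2, 0.3, 0.1]
width: 0.0504
grasp_force: 0.0
```

Request:
drive_tool:
  series:
    - [0, 0, 0, 0, 0, -0.94, 50]
    - [0, 0, 0, 0, 0, -0.94, 50]
    - [0, 0, 0, 0, 0, -0.94, 50]
    - [0, 0, 0, 0, 0, -0.94, 50]
    - [0, 0, 0, 0, 0, 0, 50]

```text
t: 4.35
tool_pos: [0.5217, 0.3254, 0.1252]
orientation: [-0.0, -0.231, 0.973, -0.0]
force: [-0.4, -0.7, 0.2]
width: 0.0498
grasp_force: 0.0
```

```bash
cat >> h.py <<'E'
def need(x,y,z,yaw_y):
    """units to put TCP at x,y,z, tool y axis at heading yaw_y (deg), tool down"""
    s=r.observe(); q=R.from_quat(s['orientation'],scalar_first=True); A=q.as_matrix()
    yw=np.degrees(np.arctan2(A[1,1],A[0,1])); d=(yaw_y-yw+180)%360-180
    print('t',round(s['t'],2),'pos',np.round(s['tool_pos'],4),'yaw',round(yw,2),'z',np.round(A[:,2],3),'F',np.round(s['force'],1),'T',np.round(s['wrist_torque'],2),'w',round(s['width'],4),'g',round(s['grasp_force'],1),'q',np.round(s['qpos'],2))
    print('units now-frame',np.round(A.T@(np.array([x,y,z])-s['tool_pos'])/.025,2),'turnz units',round(-d/4,2))
    f=np.radians(yaw_y); B=np.array([[np.sin(f),np.cos(f),0],[-np.cos(f),np.sin(f),0],[0,0,-1.]]).T.reshape(3,3)
    B=np.column_stack([np.array([np.sin(f),-np.cos(f),0])*1,np.array([np.cos(f),np.sin(f),0]),[0,0,-1]])
    if np.linalg.det(B)<0: B[:,0]*=-1
    print('units after-turn frame',np.round(B.T@(np.array([x,y,z])-s['tool_pos'])/.025,2))
E
python3 -c "
from h import *
need(.520,.326,.035,116.4)"
```

```text
t 4.35 pos [0.5217 0.3254 0.1252] yaw 116.7 z [-0. -0. -1.] F [-0.4 -0.7  0.2] T [-0.03  0.04 -0.02] w 0.0498 g 0.0 q [ 0.45  0.29  0.13  1.41 -0.   -0.02]
units now-frame [0.05 0.05 3.61] turnz units 0.08
units after-turn frame [0.05 0.05 3.61]
```

Request:
drive_tool:
  series:
    - [0.01, 0.01, 0.72, 0, 0, 0.02, 50]
    - [0.01, 0.01, 0.72, 0, 0, 0.02, 50]
    - [0.01, 0.01, 0.72, 0, 0, 0.02, 50]
    - [0.01, 0.01, 0.72, 0, 0, 0.02, 50]
    - [0.01, 0.01, 0.72, 0, 0, 0, 50]

```text
t: 4.77
tool_pos: [0.5201, 0.3261, 0.0345]
orientation: [0.0, -0.227, 0.974, 0.0]
force: [0.3, 0.2, 0.5]
width: 0.0498
grasp_force: 0.0
```

Request:
drive_tool:
  series:
    - [0, 0, 0, 0, 0, 0, 50]
    - [0, 0, 0, 0, 0, 0, 8]
    - [0, 0, 0, 0, 0, 0, 8]
    - [0, 0, 0, 0, 0, 0, 8]
    - [0, 0, 0, 0, 0, 0, 8]

```text
t: 5.18
tool_pos: [0.5215, 0.3266, 0.0375]
orientation: [0.002, -0.227, 0.974, 0.0]
force: [-0.0, 0.0, 1.7]
width: 0.0125
grasp_force: 61.8
```

Request:
drive_tool:
  series:
    - [0, 0, 0, 0, 0, 0, 8]
    - [0, 0, 0, 0, 0, 0, 8]
    - [0, 0, -0.2, 0, 0, 0, 8]
    - [0, 0, -0.3, 0, 0, 0, 8]
    - [0, 0, -0.3, 0, 0, 0, 8]

```text
t: 5.6
tool_pos: [0.519, 0.3255, 0.0546]
orientation: [-0.001, -0.228, 0.974, -0.0]
force: [-0.7, -0.5, -2.8]
width: 0.013
grasp_force: 61.4
```

Request:
drive_tool:
  series:
    - [0, 0, -0.7, 0, 0, 0, 8]
    - [0, 0, -0.9, 0, 0, 0, 8]
    - [0, 0, -0.9, 0, 0, 0, 8]
    - [0, 0, -0.9, 0, 0, 0, 8]
    - [0, 0, -0.9, 0, 0, 0, 8]

```text
t: 6.02
tool_pos: [0.5196, 0.3259, 0.1638]
orientation: [-0.0, -0.228, 0.974, -0.0]
force: [0.5, -0.2, -2.3]
width: 0.0128
grasp_force: 61.5
```

Request:
drive_tool:
  series:
    - [0.2, -0.4, -0.7, 0, 0, 0, 8]
    - [0.35, -0.73, -0.4, 0, 0, 0, 8]
    - [0.35, -0.73, 0, 0, 0, 0, 8]
    - [0.35, -0.73, 0, 0, 0, 0, 8]
    - [0.35, -0.73, 0, 0, 0, 0, 8]

```text
t: 6.43
tool_pos: [0.5209, 0.2332, 0.191]
orientation: [0.0, -0.228, 0.974, -0.0]
force: [0.8, 0.2, -2.9]
width: 0.0126
grasp_force: 61.5
```

Request:
drive_tool:
  series:
    - [0.35, -0.73, 0, 0, 0, 0, 8]
    - [0.35, -0.73, 0, 0, 0, 0, 8]
    - [0.35, -0.73, 0, 0, 0, 0, 8]
    - [0.35, -0.73, 0, 0, 0, 0, 8]
    - [0.35, -0.73, 0, 0, 0, 0, 8]

```text
t: 6.85
tool_pos: [0.5218, 0.1317, 0.1904]
orientation: [-0.0, -0.228, 0.974, 0.0]
force: [-0.4, 0.3, -1.3]
width: 0.0128
grasp_force: 61.5
```

Request:
drive_tool:
  series:
    - [0.35, -0.73, 0, 0, 0, 0, 8]
    - [0.35, -0.73, 0, 0, 0, 0, 8]
    - [0.35, -0.73, 0, 0, 0, 0, 8]
    - [0.35, -0.73, 0, 0, 0, 0, 8]
    - [0.2, -0.4, 0, 0, 0, 0, 8]

```text
t: 7.27
tool_pos: [0.5229, 0.0386, 0.1905]
orientation: [-0.0, -0.227, 0.974, -0.0]
force: [-0.1, -0.5, -2.8]
width: 0.013
grasp_force: 61.4
```

Request:
drive_tool:
  series:
    - [0, 0, 0, 0, 0, 0.5, 8]
    - [0, 0, 0, 0, 0, 0.91, 8]
    - [0, 0, 0, 0, 0, 0.91, 8]
    - [0, 0, 0, 0, 0, 0.91, 8]
    - [0, 0, 0, 0, 0, 0.91, 8]

```text
t: 7.68
tool_pos: [0.523, 0.0409, 0.1904]
orientation: [-0.0, -0.084, 0.997, 0.0]
force: [0.0, 0.8, -2.2]
width: 0.0131
grasp_force: 61.5
```

Request:
drive_tool:
  series:
    - [0, 0, 0, 0, 0, 0.91, 8]
    - [0, 0, 0, 0, 0, 0.91, 8]
    - [0, 0, 0, 0, 0, 0.91, 8]
    - [0, 0, 0, 0, 0, 0.91, 8]
    - [0, 0, 0, 0, 0, 0.91, 8]

```text
t: 8.1
tool_pos: [0.523, 0.041, 0.1904]
orientation: [-0.0, 0.075, 0.997, 0.0]
force: [-0.3, 1.5, -2.6]
width: 0.0125
grasp_force: 61.5
```

Request:
drive_tool:
  series:
    - [0, 0, 0, 0, 0, 0.91, 8]
    - [0, 0, 0, 0, 0, 0.91, 8]
    - [0, 0, 0, 0, 0, 0.91, 8]
    - [0, 0, 0, 0, 0, 0.91, 8]
    - [0, 0, 0, 0, 0, 0.91, 8]

```text
t: 8.52
tool_pos: [0.523, 0.041, 0.1904]
orientation: [-0.0, 0.232, 0.973, 0.0]
force: [0.2, -0.8, -2.5]
width: 0.0128
grasp_force: 61.5
```

Request:
drive_tool:
  series:
    - [0, 0, 0, 0, 0, 0.91, 8]
    - [0, 0, 0, 0, 0, 0.91, 8]
    - [0, 0, 0, 0, 0, 0.91, 8]
    - [0, 0, 0, 0, 0, 0.91, 8]
    - [0, 0, 0, 0, 0, 0.91, 8]

```text
t: 8.93
tool_pos: [0.523, 0.041, 0.1904]
orientation: [-0.0, 0.383, 0.924, 0.0]
force: [-0.2, 0.1, -3.2]
width: 0.0128
grasp_force: 61.5
```

Request:
drive_tool:
  series:
    - [0, 0, 0, 0, 0, 0.91, 8]
    - [0, 0, 0, 0, 0, 0.91, 8]
    - [0, 0, 0, 0, 0, 0.91, 8]
    - [0, 0, 0, 0, 0, 0.91, 8]
    - [0, 0, 0, 0, 0, 0.91, 8]

```text
t: 9.35
tool_pos: [0.523, 0.041, 0.1904]
orientation: [-0.0, 0.524, 0.852, 0.0]
force: [0.5, 0.6, -2.1]
width: 0.0129
grasp_force: 61.5
```

Request:
drive_tool:
  series:
    - [0, 0, 0, 0, 0, 0.91, 8]
    - [0, 0, 0, 0, 0, 0.91, 8]
    - [0, 0, 0, 0, 0, 0.91, 8]
    - [0, 0, 0, 0, 0, 0.91, 8]
    - [0, 0, 0, 0, 0, 0.91, 8]

```text
t: 9.77
tool_pos: [0.523, 0.041, 0.1904]
orientation: [-0.0, 0.652, 0.758, 0.0]
force: [-0.2, -0.3, -2.2]
width: 0.013
grasp_force: 61.5
```

Request:
drive_tool:
  series:
    - [0, 0, 0, 0, 0, 0.91, 8]
    - [0, 0, 0, 0, 0, 0.91, 8]
    - [0, 0, 0, 0, 0, 0.91, 8]
    - [0, 0, 0, 0, 0, 0.91, 8]
    - [0, 0, 0, 0, 0, 0.91, 8]

```text
t: 10.18
tool_pos: [0.523, 0.041, 0.1904]
orientation: [-0.0, 0.764, 0.645, 0.0]
force: [0.2, 0.1, -2.7]
width: 0.0124
grasp_force: 61.5
```

Run:
```python
from h import *
need(.524,.021,.165,-10.8)
C={n:r.capture(n) for n in('side','top')}
cv2.imwrite('pics/c.png',np.hstack([cv2.resize(C[n]['pixels'][130:380,180:480],None,fx=1.3,fy=1.6) for n in C])[:,:,::-1])
s=r.observe(); a=np.array(s['tool_pos'])
for l in('lid','lid_grip','lid_hinge'):
    d={n:r.spot_point(l,n)[:2] for n in C}
    print(l,[(round(x['score'],2),np.round(x['pixel'])) for n in C for x in d[n]])
    if d['side'] and d['top']: print(tri(C['side'],d['side'][0]['pixel'],C['top'],d['top'][0]['pixel']))
```

```text
t 10.18 pos [0.523  0.041  0.1904] yaw -9.6 z [-0.     0.001 -1.   ] F [ 0.2  0.1 -2.7] T [ 0.01  0.03 -0.04] w 0.0124 g 61.5 q [-0.05  0.04 -0.02  1.51  0.    1.69]
units now-frame [-0.78  0.17  1.01] turnz units 0.3
units after-turn frame [-0.78  0.19  1.02]
lid [(0.66, array([326., 228.])), (0.55, array([224., 344.]))]
lid_grip [(0.65, array([326., 220.]))]
lid_hinge [(0.75, array([285., 215.]))]
```

View pics/c.png

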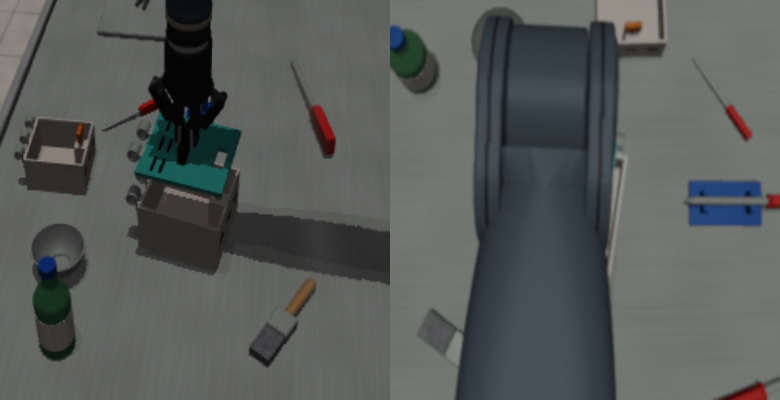

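Request:
drive_tool:
  series:
    - [-0.26, 0.06, 0.3, 0, 0, 0.1, 8]
    - [-0.26, 0.06, 0.3, 0, 0, 0.1, 8]
    - [-0.26, 0.06, 0.3, 0, 0, 0.1, 8]
    - [0, 0, 0.2, 0, 0, 0, 8]
    - [0, 0, 0, 0, 0, 0, 8]

```text
t: 11.0
tool_pos: [0.5229, 0.02, 0.1603]
orientation: [-0.002, 0.77, 0.638, -0.001]
force: [-0.9, 0.3, -3.2]
width: 0.0126
grasp_force: 61.5
```

Run:
```python
from h import *
need(.524,.021,.163,-10.8)
c=r.capture('side'); s=r.observe(); tp=np.array(s['tool_pos'])
dd=r.silhouettes('lid','side'); print([(d['score'],d['region'].sum(),d['rect']) for d in dd])
m=dd[0]['region'].astype(float)
dark=c['pixels'].max(2)<55
w=1-cv2.dilate(dark.astype(np.uint8),np.ones((3,3)))*(1-m)
yaw=-.1885
p0=[tp[0]-.005*np.cos(yaw),tp[1]-.005*np.sin(yaw),yaw]
for dz in(.024,.0265,.029):
    z=tp[2]-dz
    f=lambda v:(np.abs(render(c,M['lid'],np.array(p0)+v*[.001,.001,.01],z)-m)*w).sum()/m.sum()
    b=min((minimize(f,np.zeros(3),method='Nelder-Mead',options=dict(initial_simplex=np.array([[0,0,0],[k,0,0],[0,k,0],[0,0,k]]),maxiter=150)) for k in(6,-6)),key=lambda b:b.fun)
    print(dz,'fun',round(b.fun,3),f(np.zeros(3)).round(3),'offset mm,mm,rad',np.round(b.x*[1,1,.01],3))
v=c['pixels'].copy()
for P,pp,z in[(M['lid'][0],p0,tp[2]-.0265)]:
    q=proj(c,pose(pp,P,z)); h=cv2.convexHull(q.astype(np.float32)); cv2.polylines(v,[np.int32(np.round(h*16))],True,(255,0,0),1,cv2.LINE_AA,4)
cv2.imwrite('pics/d.png',cv2.resize(v[170:320,240:400],None,fx=4,fy=4)[:,:,::-1])
```

```text
t 11.0 pos [0.5229 0.02   0.1603] yaw -10.72 z [-0.004  0.001 -1.   ] F [-0.9  0.3 -3.2] T [ 0.02  0.07 -0.04] w 0.0126 g 61.5 q [-0.09  0.05 -0.07  1.46  0.    1.67]
units now-frame [ 0.05  0.03 -0.11] turnz units 0.02
units after-turn frame [ 0.05  0.04 -0.11]
[(0.57, np.int64(2678), [281.8, 208.8, 365.6, 254.4])]
0.024 fun 0.016 0.078 offset mm,mm,rad [-1.590e+00  6.301e+00  1.000e-03]
0.0265 fun 0.016 0.039 offset mm,mm,rad [-1.084e+00  3.417e+00  1.000e-03]
0.029 fun 0.017 0.023 offset mm,mm,rad [-1.06   0.517  0.006]
```

View pics/d.png

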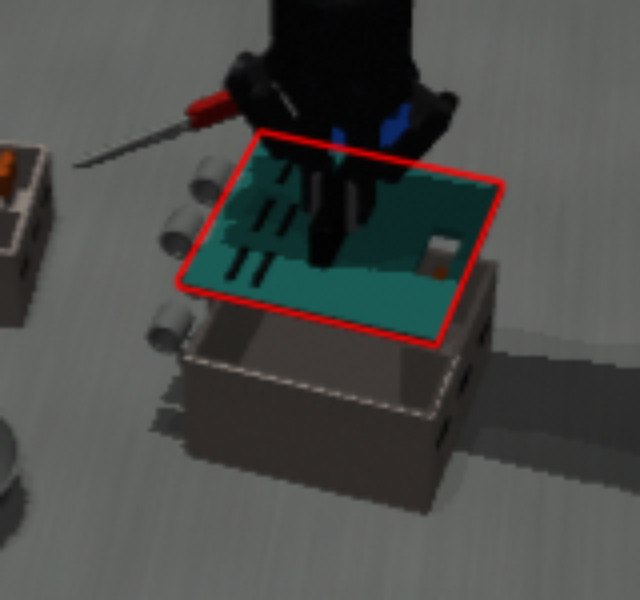

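Request:
drive_tool:
  series:
    - [0.06, 0.02, 0, 0, 0, 0.02, 8]
    - [0, 0, 0.35, 0, 0, 0, 8]
    - [0, 0, 0.35, 0, 0, 0, 8]
    - [0, 0, 0.35, 0, 0, 0, 8]
    - [0, 0, 0.2, 0, 0, 0, 8]

```text
t: 11.52
tool_pos: [0.5241, 0.0222, 0.1295]
orientation: [-0.001, 0.77, 0.638, -0.001]
force: [-0.9, 0.8, -2.7]
width: 0.0128
grasp_force: 61.5
```

Run:
```python
from h import *
need(.5237,.0215,.1075,-10.8)
c=r.capture('side'); v=c['pixels']
cv2.imwrite('pics/e.png',cv2.resize(v[180:320,250:400],None,fx=4,fy=4,interpolation=cv2.INTER_CUBIC)[:,:,::-1])
```

```text
t 11.52 pos [0.5241 0.0222 0.1295] yaw -10.7 z [-0.003  0.    -1.   ] F [-0.9  0.8 -2.7] T [ 0.01  0.07 -0.01] w 0.0128 g 61.5 q [-0.09  0.06 -0.12  1.39  0.    1.67]
units now-frame [-0.03 -0.01  0.88] turnz units 0.02
units after-turn frame [-0.03 -0.01  0.88]
```

View pics/e.png

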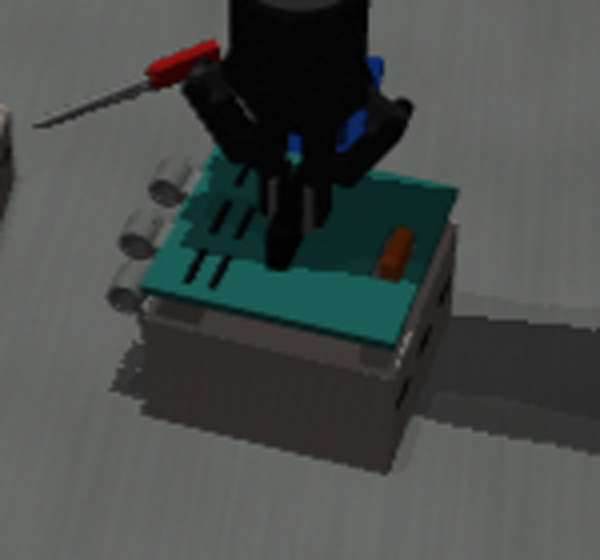

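The latch head (395,255) stands up through the slot with no contact force; lowering on.

Request:
drive_tool:
  series:
    - [-0.02, 0, 0.12, 0, 0, 0, 8]
    - [0, 0, 0.12, 0, 0, 0, 8]
    - [0, 0, 0.12, 0, 0, 0, 8]
    - [0, 0, 0.12, 0, 0, 0, 8]
    - [0, 0, 0.12, 0, 0, 0, 8]

```text
t: 11.98
tool_pos: [0.5252, 0.0214, 0.1166]
orientation: [0.0, 0.77, 0.638, 0.0]
force: [-0.5, -0.5, -3.1]
width: 0.0127
grasp_force: 61.5
```

```bash
python3 -c "
from h import *
need(.5237,.0215,.1075,-10.8)"
```

```text
t 11.98 pos [0.5252 0.0214 0.1166] yaw -10.72 z [ 0.001 -0.    -1.   ] F [-0.5 -0.5 -3.1] T [ 0.02  0.02 -0.02] w 0.0127 g 61.5 q [-0.09  0.06 -0.14  1.37 -0.    1.67]
units now-frame [-0.01 -0.06  0.36] turnz units 0.02
units after-turn frame [-0.01 -0.06  0.36]
```

Request:
drive_tool:
  series:
    - [0, -0.04, 0.05, 0, 0, 0, 8]
    - [0, 0, 0.08, 0, 0, 0, 8]
    - [0, 0, 0.08, 0, 0, 0, 8]
    - [0, 0, 0.08, 0, 0, 0, 8]
    - [0, 0, 0.05, 0, 0, 0, 8]

```text
t: 12.4
tool_pos: [0.524, 0.0217, 0.1078]
orientation: [-0.0, 0.77, 0.638, -0.0]
force: [0.5, 0.3, -1.5]
width: 0.0128
grasp_force: 61.5
```

```bash
python3 -c "
from h import *
need(.5237,.0215,.1075,-10.8)"
```

```text
t 12.4 pos [0.524  0.0217 0.1078] yaw -10.72 z [-0.  0. -1.] F [ 0.5  0.3 -1.5] T [-0.01  0.03 -0.  ] w 0.0128 g 61.5 q [-0.09  0.06 -0.16  1.35  0.    1.67]
units now-frame [-0.01 -0.01  0.01] turnz units 0.02
units after-turn frame [-0.01 -0.01  0.01]
```

Request:
drive_tool:
  series:
    - [0, 0, 0.04, 0, 0, 0, 8]
    - [0, 0, 0.04, 0, 0, 0, 8]
    - [0, 0, 0.02, 0, 0, 0, 8]
    - [0, 0, 0, 0, 0, 0, 8]
    - [0, 0, 0, 0, 0, 0, 8]

```text
t: 12.82
tool_pos: [0.524, 0.0217, 0.1074]
orientation: [0.0, 0.77, 0.638, 0.0]
force: [-2.6, 1.4, 5.2]
width: 0.0125
grasp_force: 62.6
```

Request:
drive_tool:
  series:
    - [0, 0, -0.04, 0, 0, 0, 8]
    - [0, 0, 0, 0, 0, 0, 36]
    - [0, 0, 0, 0, 0, 0, 36]
    - [0, 0, 0, 0, 0, 0, 36]
    - [0, 0, -0.2, 0, 0, 0, 36]

```text
t: 13.23
tool_pos: [0.5234, 0.0217, 0.1106]
orientation: [-0.001, 0.77, 0.638, -0.001]
force: [-0.5, -0.4, -0.1]
width: 0.0356
grasp_force: 0.0
```

Request:
drive_tool:
  series:
    - [0, 0, -0.6, 0, 0, 0, 36]
    - [0, 0, -0.8, 0, 0, 0, 36]
    - [-0.5, 0, -0.8, 0, 0, 0, 36]
    - [-0.9, 0, -0.6, 0, 0, 0, 36]
    - [-1, 0, 0, 0, 0, 0, 36]

```text
t: 13.65
tool_pos: [0.5152, -0.0376, 0.1863]
orientation: [0.003, 0.769, 0.639, 0.003]
force: [0.5, 0.6, 0.3]
width: 0.0361
grasp_force: 0.0
```

Request:
drive_tool:
  series:
    - [-1, 0, 0, 0, 0, 0, 36]
    - [-1, 0, 0, 0, 0, 0, 36]
    - [-1, 0, 0, 0, 0, 0, 36]
    - [-1, 0, 0, 0, 0, 0, 36]
    - [-1, 0, 0, 0, 0, 0, 36]

```text
t: 14.07
tool_pos: [0.4894, -0.1613, 0.182]
orientation: [0.0, 0.77, 0.638, 0.0]
force: [-0.2, -0.2, 0.1]
width: 0.0361
grasp_force: 0.0
```

Request:
drive_tool:
  series:
    - [-1, 0, 0, 0, 0, 0, 36]
    - [-1, 0, 0, 0, 0, 0, 36]
    - [-1, 0, 0, 0, 0, 0, 36]
    - [-1, 0, 0, 0, 0, 0, 36]
    - [-0.6, 0, 0, 0, 0, 0, 36]

```text
t: 14.48
tool_pos: [0.4677, -0.2756, 0.1818]
orientation: [0.001, 0.771, 0.637, -0.0]
force: [0.2, 0.7, -0.6]
width: 0.0363
grasp_force: 0.0
```

Run:
```python
from h import *
need(.5275,-.332,.12,0)
C={n:r.capture(n) for n in('side','top')}
M['all']=[box(-75,75,-70,70,0,86),box(-2,12,-35,35,86,116)]+M['carrier'][1:]+[cyl(a,a+22,90,82,11) for a in(-36,14)]
for n in C:
    c=C[n]; L=[d for d in r.silhouettes('lid',n)][:1]; 
    if L:
        m=L[0]['region'].astype(float)
        lidm=[box(-75,75,-70,70,0,6),box(-2,12,-35,35,6,36)]+M['lid'][3:]
        hd=M['carrier'][-1]-[0,0,.08]
        p0=[.519,.022,-.188]
        # mask out latch head
        w=1-cv2.dilate((render(c,[hd],p0,.08)>0).astype(np.uint8),np.ones((5,5)))
        w=w*(1-cv2.dilate((render(c,M['carrier'][1:4],p0,0)>0).astype(np.uint8),np.ones((3,3))))
        f=lambda v:(np.abs(render(c,lidm,np.array(p0)+v*[.001,.001,.01],.08)-m)*w).sum()/m.sum()
        b=minimize(f,np.zeros(3),method='Nelder-Mead',options=dict(initial_simplex=np.array([[0,0,0],[6,0,0],[0,6,0],[0,0,6]]),maxiter=150))
        print(n,'lid',L[0]['score'],np.round(np.array(p0)+b.x*[.001,.001,.01],4),round(b.fun,3))
    for l,z in(('pin',.034),('pin_tip',.034),('pin_grip',.034),('hinge_mouth',.082),('lid_hinge',.082),('hinge_centre',.082)):
        print(n,l,[(round(d['score'],2),np.round(atz(c,d['pixel'],z)[:2],4).tolist()) for d in r.spot_point(l,n)[:3]])
v=[cv2.resize(C['top']['pixels'][190:320,260:380],(390,422),interpolation=cv2.INTER_CUBIC),cv2.resize(C['side']['pixels'][190:320,260:380],(390,422),interpolation=cv2.INTER_CUBIC)]
cv2.imwrite('pics/f.png',np.hstack(v)[:,:,::-1])
# red handle / shaft of pin, top view
c=C['top']; a=c['pixels'][240:275,400:520].astype(int)
red=(a[:,:,0]>100)&(a[:,:,1]<70); ys,xs=np.nonzero(red); W=np.array([atz(c,(x+400,y+240),.047)[:2] for x,y in zip(xs,ys)])
print('red',len(W),W.mean(0),W.min(0),W.max(0)); rc=cv2.minAreaRect((W*1000).astype(np.float32)); print(rc)
```

```text
t 14.48 pos [ 0.4677 -0.2756  0.1818] yaw -10.83 z [ 0.    -0.001 -1.   ] F [ 0.2  0.7 -0.6] T [-0.04 -0.04  0.01] w 0.0363 g 0.0 q [-0.66  0.09  0.02  1.5  -0.    1.1 ]
units now-frame [-1.76  2.77  2.48] turnz units -2.71
units after-turn frame [-2.25  2.39  2.47]
side lid 0.71 [ 0.518   0.0243 -0.2022] 0.018
side pin [(0.93, [0.2891, -0.2497]), (0.65, [0.6453, -0.2068]), (0.56, [0.5252, -0.2979])]
side pin_tip [(0.66, [0.343, -0.3918]), (0.53, [0.5262, -0.1565]), (0.52, [0.7125, -0.1407])]
side pin_grip [(0.79, [0.2694, -0.2164]), (0.68, [0.6281, -0.2176]), (0.56, [0.5216, -0.3266])]
side hinge_mouth [(0.88, [0.5914, -0.0598]), (0.86, [0.8475, -0.1019])]
side lid_hinge [(0.77, [0.6045, -0.001]), (0.73, [0.522, 0.0057])]
side hinge_centre [(0.83, [0.6028, 0.005]), (0.68, [0.8454, -0.0554])]
top lid 0.59 [ 0.5218  0.0236 -0.1857] 0.028
top pin [(0.85, [0.281, -0.2735]), (0.73, [0.5237, 0.0202]), (0.52, [0.6528, -0.2348])]
top pin_tip [(0.88, [0.7201, -0.1795]), (0.73, [0.527, -0.1531])]
top pin_grip [(0.94, [0.2715, -0.2134]), (0.66, [0.5262, -0.331]), (0.55, [0.6316, -0.2464])]
top hinge_mouth [(0.67, [0.8493, -0.1138])]
top lid_hinge [(0.81, [0.6117, 0.0072])]
top hinge_centre [(0.96, [0.8502, -0.0736]), (0.79, [0.6082, 0.0059])]
red 87 [ 0.52673997 -0.32461334] [ 0.52002405 -0.33815933] [ 0.53261471 -0.30889039]
((526.33154296875, -323.5073547363281), (29.30509376525879, 12.369528770446777), 89.51005554199219)
```

View pics/f.png

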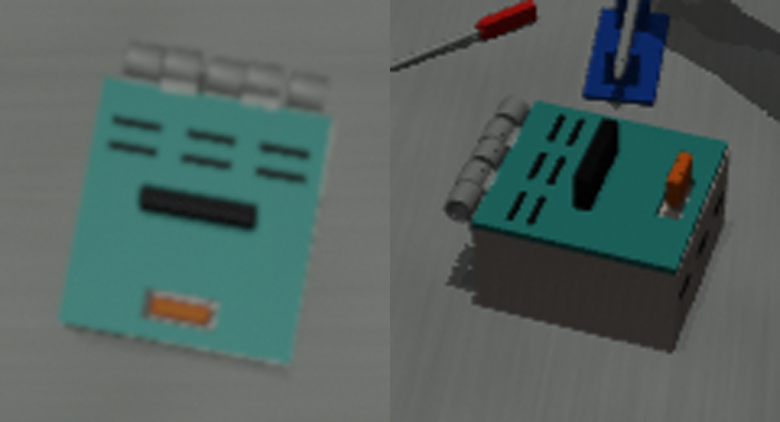

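Top crop: the lid sits square on the tub, all five knuckles line up (125–330, 65–90) and the latch is up through its slot. The side crop agrees. Next is the pin.

Request:
drive_tool:
  series:
    - [0, 0, 0, 0, 0, -0.9, 50]
    - [0, 0, 0, 0, 0, -0.9, 50]
    - [0, 0, 0, 0, 0, -0.91, 50]
    - [-0.5, 0.5, 0.5, 0, 0, 0, 50]
    - [-0.6, 0.6, 0.8, 0, 0, 0, 50]

```text
t: 15.7
tool_pos: [0.4973, -0.3014, 0.1522]
orientation: [0.003, 0.706, 0.708, 0.0]
force: [0.3, -0.4, 0.1]
width: 0.0501
grasp_force: 0.0
```

Request:
drive_tool:
  series:
    - [-0.6, 0.6, 0.8, 0, 0, 0, 50]
    - [-0.52, 0.67, 0.8, 0, 0, 0, 50]
    - [0, 0, 0.3, 0, 0, 0, 50]
    - [0, 0, 0, 0, 0, 0, 50]
    - [0, 0, 0, 0, 0, 0, 50]

```text
t: 16.12
tool_pos: [0.5268, -0.3278, 0.1009]
orientation: [-0.001, 0.706, 0.708, -0.0]
force: [-0.4, -0.1, 1.0]
width: 0.0499
grasp_force: 0.0
```

```bash
python3 -c "
from h import *
need(.527,-.331,.031,0)"
```

```text
t 16.12 pos [ 0.5268 -0.3278  0.1009] yaw 0.12 z [-0.002  0.002 -1.   ] F [-0.4 -0.1  1. ] T [-0.01 -0.04  0.02] w 0.0499 g 0.0 q [-0.66  0.31  0.11  1.37  0.    0.9 ]
units now-frame [-0.13  0.01  2.79] turnz units 0.03
units after-turn frame [-0.13  0.01  2.8 ]
```

Request:
drive_tool:
  series:
    - [-0.13, 0, 0.5, 0, 0, 0.03, 50]
    - [0, 0, 0.7, 0, 0, 0, 50]
    - [0, 0, 0.7, 0, 0, 0, 50]
    - [0, 0, 0.6, 0, 0, 0, 50]
    - [0, 0, 0.3, 0, 0, 0, 50]

```text
t: 16.53
tool_pos: [0.5266, -0.3311, 0.0304]
orientation: [-0.001, 0.707, 0.707, -0.0]
force: [-0.4, 0.5, -0.0]
width: 0.05
grasp_force: 0.0
```

Request:
drive_tool:
  series:
    - [0, 0, 0, 0, 0, 0, 50]
    - [0, 0, 0, 0, 0, 0, 10]
    - [0, 0, 0, 0, 0, 0, 10]
    - [0, 0, 0, 0, 0, 0, 10]
    - [0, 0, 0, 0, 0, 0, 10]

```text
t: 16.95
tool_pos: [0.5283, -0.3325, 0.0334]
orientation: [0.001, 0.707, 0.707, 0.0]
force: [-1.0, -1.0, 2.0]
width: 0.0149
grasp_force: 60.9
```

```bash
python3 -c "
from h import *
need(.527,-.331,.031,0)"
```

```text
t 16.95 pos [ 0.5283 -0.3325  0.0334] yaw -0.0 z [ 0.002 -0.002 -1.   ] F [-1. -1.  2.] T [0.11 0.17 0.07] w 0.0149 g 60.9 q [-0.67  0.35  0.03  1.24 -0.    0.9 ]
units now-frame [ 0.06 -0.05  0.1 ] turnz units -0.0
units after-turn frame [ 0.06 -0.05  0.1 ]
```

Request:
drive_tool:
  series:
    - [0, 0, 0, 0, 0, 0, 10]
    - [0, 0, -0.3, 0, 0, 0, 10]
    - [0, 0, -0.6, 0, 0, 0, 10]
    - [0, 0, -0.8, 0, 0, 0, 10]
    - [0, 0, -0.8, 0, 0, 0, 10]

```text
t: 17.37
tool_pos: [0.5269, -0.3312, 0.094]
orientation: [-0.001, 0.707, 0.707, -0.0]
force: [0.6, -0.7, -1.5]
width: 0.0151
grasp_force: 60.4
```

Request:
drive_tool:
  series:
    - [0, 0, 0, 0, 0, 0.5, 10]
    - [0, 0, 0, 0, 0, 0.7, 10]
    - [0, 0, 0, 0, 0, 0.7, 10]
    - [0, 0, 0, 0, 0, 0.5, 10]
    - [0, 0, 0, 0, 0, 0.3, 10]

```text
t: 17.78
tool_pos: [0.5276, -0.3317, 0.0943]
orientation: [-0.0, 0.771, 0.637, 0.0]
force: [-0.3, 0.2, -1.2]
width: 0.015
grasp_force: 60.5
```

```bash
python3 -c "
from h import *
need(.5605,-.2419,.0814,-10.8)"
```

```text
t 17.78 pos [ 0.5276 -0.3317  0.0943] yaw -10.88 z [-0.  0. -1.] F [-0.3  0.2 -1.2] T [-0.09 -0.04  0.05] w 0.015 g 60.5 q [-0.67  0.32  0.11  1.36  0.    1.09]
units now-frame [3.77 0.62 0.51] turnz units -0.02
units after-turn frame [3.77 0.62 0.51]
```

Request:
drive_tool:
  series:
    - [0.5, 0.1, 0.1, 0, 0, 0, 10]
    - [0.9, 0.15, 0.12, 0, 0, 0, 10]
    - [0.9, 0.15, 0.12, 0, 0, 0, 10]
    - [0.9, 0.15, 0.12, 0, 0, 0, 10]
    - [0.57, 0.07, 0.05, 0, 0, -0.02, 10]

```text
t: 18.2
tool_pos: [0.5609, -0.2389, 0.0805]
orientation: [-0.001, 0.769, 0.639, 0.0]
force: [0.4, -0.2, -0.7]
width: 0.015
grasp_force: 60.5
```

Request:
drive_tool:
  series:
    - [0, 0, 0, 0, 0, 0, 10]
    - [0, 0, 0, 0, 0, 0, 10]
    - [0, 0, 0, 0, 0, 0, 10]
    - [0, 0, 0, 0, 0, 0, 10]
    - [0, 0, 0, 0, 0, 0, 10]

```text
t: 18.62
tool_pos: [0.5603, -0.243, 0.0815]
orientation: [0.0, 0.77, 0.637, -0.0]
force: [-0.2, -0.4, -1.1]
width: 0.0153
grasp_force: 60.5
```

Run:
```python
from h import *
need(.5605,-.2419,.0814,-10.8)
C={n:r.capture(n) for n in('side','top')}
out=[]
for n in C:
    c=C[n]; v=c['pixels'].copy()
    for l in('pin_tip','pin_grip','pin','hinge_mouth','lid_hinge'):
        print(n,l,[(round(d['score'],2),np.round(atz(c,d['pixel'],.082)[:2],4).tolist()) for d in r.spot_point(l,n)[:3]])
    q=proj(c,[[.593,-.072,.082]])[0]; x,y=np.int32(q)
    out.append(cv2.resize(v[y-45:y+45,x-45:x+45],(390,390),interpolation=cv2.INTER_CUBIC))
cv2.imwrite('pics/g.png',np.hstack(out)[:,:,::-1])
```

```text
t 18.62 pos [ 0.5603 -0.243   0.0815] yaw -10.79 z [ 0. -0. -1.] F [-0.2 -0.4 -1.1] T [-0.08  0.02  0.04] w 0.0153 g 60.5 q [-0.52  0.29  0.05  1.33 -0.    1.24]
units now-frame [ 0.05 -0.    0.01] turnz units 0.0
units after-turn frame [ 0.05 -0.    0.01]
side pin_tip [(0.76, [0.5931, -0.0732]), (0.67, [0.3419, -0.3206]), (0.55, [0.6965, -0.0866])]
side pin_grip [(0.84, [0.2715, -0.1404]), (0.6, [0.5509, -0.2351]), (0.52, [0.619, -0.169])]
side pin [(0.9, [0.2927, -0.191]), (0.75, [0.5717, -0.2077]), (0.52, [0.64, -0.1456])]
side hinge_mouth [(0.84, [0.5957, -0.0554]), (0.81, [0.8555, -0.1055]), (0.63, [0.5246, 0.0093])]
side lid_hinge [(0.77, [0.6062, -0.0128])]
top pin_tip [(0.94, [0.5974, -0.0722]), (0.73, [0.6924, 0.2586]), (0.72, [0.7111, -0.1674])]
top pin_grip [(0.9, [0.5631, -0.2421]), (0.61, [0.6197, -0.2385])]
top pin [(0.97, [0.5697, -0.2007]), (0.56, [0.6484, -0.2172])]
top hinge_mouth [(0.78, [0.5995, -0.0521])]
top lid_hinge [(0.62, [0.6117, 0.0064])]
```

View pics/g.png

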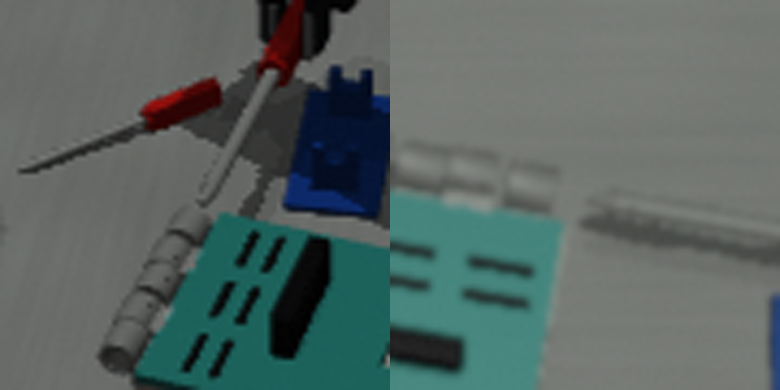

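Both crops show the tip about 16 mm short of the first knuckle and in line with it. Inserting step by step.

Request:
drive_tool:
  series:
    - [0.2, 0, 0, 0, 0, 0, 10]
    - [0.3, 0, 0, 0, 0, 0, 10]
    - [0.3, 0, 0, 0, 0, 0, 10]
    - [0.3, 0, 0, 0, 0, 0, 10]
    - [0.2, 0, 0, 0, 0, 0, 10]

```text
t: 19.63
tool_pos: [0.5667, -0.2086, 0.0813]
orientation: [-0.0, 0.77, 0.638, 0.0]
force: [0.4, 0.5, -0.6]
width: 0.0149
grasp_force: 60.5
```

```bash
python3 -c "
from h import *
need(.5876,-.0995,.0814,-10.8)"
```

```text
t 19.63 pos [ 0.5667 -0.2086  0.0813] yaw -10.66 z [-0.  0. -1.] F [ 0.4  0.5 -0.6] T [-0.01  0.04 -0.05] w 0.0149 g 60.5 q [-0.46  0.28  0.03  1.32  0.    1.29]
units now-frame [ 4.44  0.02 -0.  ] turnz units 0.04
units after-turn frame [ 4.44  0.   -0.  ]
```

Request:
drive_tool:
  series:
    - [0.2, 0, 0, 0, 0, 0, 10]
    - [0.3, 0, 0, 0, 0, 0.03, 10]
    - [0.3, 0, 0, 0, 0, 0, 10]
    - [0.2, 0, 0, 0, 0, 0, 10]
    - [0, 0, 0, 0, 0, 0, 10]

```text
t: 20.05
tool_pos: [0.5714, -0.1842, 0.0813]
orientation: [-0.0, 0.77, 0.638, 0.0]
force: [0.1, -0.5, -1.4]
width: 0.0151
grasp_force: 60.5
```

```bash
python3 -c "
from h import *
need(.5876,-.0995,.0814,-10.8)"
```

```text
t 20.05 pos [ 0.5714 -0.1842  0.0813] yaw -10.76 z [-0.     0.001 -1.   ] F [ 0.1 -0.5 -1.4] T [-0.06 -0.05 -0.01] w 0.0151 g 60.5 q [-0.42  0.27  0.02  1.32  0.    1.33]
units now-frame [ 3.45  0.01 -0.  ] turnz units 0.01
units after-turn frame [ 3.45  0.   -0.  ]
```

Free so far, with the tip past the first lid knuckle's mouth.

Request:
drive_tool:
  series:
    - [0.2, 0, 0, 0, 0, 0, 10]
    - [0.3, 0, 0, 0, 0, 0.01, 10]
    - [0.3, 0, 0, 0, 0, 0, 10]
    - [0.2, 0, 0, 0, 0, 0, 10]
    - [0, 0, 0, 0, 0, 0, 10]

```text
t: 20.47
tool_pos: [0.5761, -0.1597, 0.0813]
orientation: [-0.0, 0.771, 0.637, 0.0]
force: [-1.0, 0.6, -1.5]
width: 0.015
grasp_force: 60.5
```

```bash
python3 -c "
from h import *
need(.5876,-.0995,.0814,-10.8)"
```

```text
t 20.47 pos [ 0.5761 -0.1597  0.0813] yaw -10.8 z [-0.     0.001 -1.   ] F [-1.   0.6 -1.5] T [-0.05  0.04  0.03] w 0.015 g 60.5 q [-0.38  0.26  0.01  1.32  0.    1.38]
units now-frame [ 2.45  0.   -0.  ] turnz units -0.0
units after-turn frame [ 2.45  0.   -0.  ]
```

Request:
drive_tool:
  series:
    - [0.2, 0, 0, 0, 0, 0, 10]
    - [0.3, 0, 0, 0, 0, 0, 10]
    - [0.3, 0, 0, 0, 0, 0, 10]
    - [0.2, 0, 0, 0, 0, 0, 10]
    - [0, 0, 0, 0, 0, 0, 10]

```text
t: 20.88
tool_pos: [0.5808, -0.1351, 0.0813]
orientation: [-0.0, 0.77, 0.637, 0.0]
force: [-0.2, 0.0, -0.5]
width: 0.0153
grasp_force: 60.5
```

```bash
python3 -c "
from h import *
need(.5876,-.0995,.0814,-10.8)"
```

```text
t 20.88 pos [ 0.5808 -0.1351  0.0813] yaw -10.79 z [ 0.     0.001 -1.   ] F [-0.2  0.  -0.5] T [-0.05  0.01  0.03] w 0.0153 g 60.5 q [-0.34  0.26  0.01  1.32  0.    1.42]
units now-frame [ 1.45  0.   -0.  ] turnz units 0.0
units after-turn frame [ 1.45  0.   -0.  ]
```

Request:
drive_tool:
  series:
    - [0.2, 0, 0, 0, 0, 0, 10]
    - [0.3, 0, 0, 0, 0, 0, 10]
    - [0.3, 0, 0, 0, 0, 0, 10]
    - [0.25, 0, 0, 0, 0, 0, 10]
    - [0.1, 0, 0, 0, 0, 0, 10]

```text
t: 21.3
tool_pos: [0.5862, -0.107, 0.0813]
orientation: [-0.0, 0.771, 0.637, 0.0]
force: [-0.6, -1.1, -0.0]
width: 0.0151
grasp_force: 60.5
```

Request:
drive_tool:
  series:
    - [0.06, 0, 0, 0, 0, 0, 10]
    - [0.06, 0, 0, 0, 0, 0, 10]
    - [0.06, 0, 0, 0, 0, 0, 10]
    - [0.06, 0, 0, 0, 0, 0, 10]
    - [0.04, 0, 0, 0, 0, 0, 10]

```text
t: 21.72
tool_pos: [0.5874, -0.1014, 0.0813]
orientation: [0.0, 0.771, 0.637, -0.0]
force: [0.3, -0.3, -1.2]
width: 0.0153
grasp_force: 60.5
```

```bash
python3 -c "
from h import *
need(.5876,-.0995,.0814,-10.8)"
```

```text
t 21.72 pos [ 0.5874 -0.1014  0.0813] yaw -10.9 z [ 0. -0. -1.] F [ 0.3 -0.3 -1.2] T [-0.08  0.01  0.03] w 0.0153 g 60.5 q [-0.28  0.26  0.01  1.32 -0.    1.48]
units now-frame [ 0.08 -0.   -0.  ] turnz units -0.02
units after-turn frame [ 0.08 -0.   -0.  ]
```

Creeping until the collar makes contact.

Request:
drive_tool:
  series:
    - [0.05, 0, 0, 0, 0, 0, 10]
    - [0.05, 0, 0, 0, 0, 0, 10]
    - [0.05, 0, 0, 0, 0, 0, 10]
    - [0.03, 0, 0, 0, 0, 0, 10]
    - [0, 0, 0, 0, 0, 0, 10]

```text
t: 22.13
tool_pos: [0.5875, -0.1004, 0.0816]
orientation: [0.002, 0.772, 0.636, -0.003]
force: [-2.2, -8.1, -0.1]
width: 0.0147
grasp_force: 60.5
```

Collar contact: 8 N axially at the predicted depth. Releasing and taking a look.

Request:
drive_tool:
  series:
    - [-0.06, 0, 0, 0, 0, 0, 10]
    - [0, 0, 0, 0, 0, 0, 36]
    - [0, 0, 0, 0, 0, 0, 36]
    - [0, 0, 0, 0, 0, 0, 36]
    - [0, 0, -0.2, 0, 0, 0, 36]

```text
t: 22.55
tool_pos: [0.5873, -0.0976, 0.0853]
orientation: [-0.001, 0.771, 0.637, -0.0]
force: [-0.8, 0.7, -0.5]
width: 0.0361
grasp_force: 0.0
```

Request:
drive_tool:
  series:
    - [0, 0, -0.6, 0, 0, 0, 36]
    - [0, 0, -0.9, 0, 0, 0, 36]
    - [0, 0, -0.9, 0, 0, 0, 36]
    - [0, 0, -0.9, 0, 0, 0, 36]
    - [0, -0.5, -0.5, 0, 0, 0, 36]

```text
t: 22.97
tool_pos: [0.5782, -0.0962, 0.1848]
orientation: [0.002, 0.771, 0.637, 0.002]
force: [-0.6, -1.1, 0.4]
width: 0.0362
grasp_force: 0.0
```

Run:
```python
from h import *
need(.4652,.0327,.165,-10.8)
C={n:r.capture(n) for n in('side','top')}
out=[]
for n in C:
    c=C[n]; v=c['pixels'].copy()
    for l in('pin','pin_grip','hinge_mouth','latch_head'):
        z=.103 if l=='latch_head' else .082
        print(n,l,[(round(d['score'],2),np.round(atz(c,d['pixel'],z)[:2],4).tolist()) for d in r.spot_point(l,n)[:3]])
    x,y=np.int32(proj(c,[[.57,-.04,.082]])[0])
    out.append(cv2.resize(v[y-65:y+65,x-65:x+65],(390,390),interpolation=cv2.INTER_CUBIC))
cv2.imwrite('pics/i.png',np.hstack(out)[:,:,::-1])
```

```text
t 22.97 pos [ 0.5782 -0.0962  0.1848] yaw -10.85 z [ 0.006 -0.001 -1.   ] F [-0.6 -1.1  0.4] T [-0.07  0.04 -0.05] w 0.0362 g 0.0 q [-0.28  0.2   0.14  1.51  0.    1.48]
units now-frame [ 4.21 -5.42  0.76] turnz units -0.01
units after-turn frame [ 4.22 -5.41  0.79]
side pin [(0.67, [0.6345, -0.1489]), (0.45, [0.5937, -0.0587])]
side pin_grip [(0.75, [0.6784, 0.3347]), (0.56, [0.5787, -0.0918]), (0.47, [0.6147, -0.1567])]
side hinge_mouth [(0.78, [0.8478, -0.0972]), (0.59, [0.5941, -0.0594])]
side latch_head [(0.62, [0.7384, -0.0525]), (0.51, [0.4722, 0.0245]), (0.33, [0.3369, 0.2649])]
top pin [(0.6, [0.2922, -0.2625]), (0.54, [0.5967, -0.0629])]
top pin_grip [(0.53, [0.5871, -0.0978])]
top hinge_mouth [(0.96, [0.8473, -0.11]), (0.84, [0.6011, -0.0547])]
top latch_head [(0.59, [0.4634, 0.031]), (0.55, [0.5954, -0.06]), (0.49, [0.7291, -0.0717])]
```

View pics/i.png

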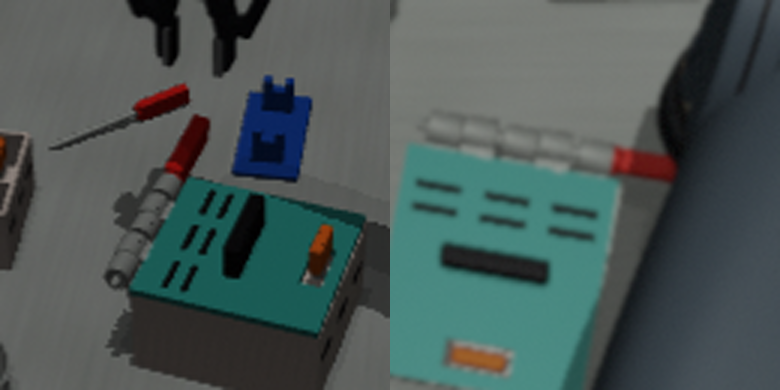

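The pin is home: its collar is at the first knuckle (613,158 in the right crop) and the tip sticks out of the far knuckle (425,125). Now the latch.

Request:
drive_tool:
  series:
    - [0.4, -0.5, 0, 0, 0, 0, 36]
    - [0.65, -0.83, 0, 0, 0, 0, 36]
    - [0.65, -0.83, 0.1, 0, 0, 0, 36]
    - [0.65, -0.83, 0.1, 0, 0, 0, 36]
    - [0.65, -0.83, 0.1, 0, 0, 0, 36]

```text
t: 23.88
tool_pos: [0.4951, -0.0037, 0.173]
orientation: [-0.0, 0.771, 0.637, -0.0]
force: [0.4, 0.9, -0.1]
width: 0.0362
grasp_force: 0.0
```

Request:
drive_tool:
  series:
    - [0.65, -0.83, 0.2, 0, 0, 0, 36]
    - [0.56, -0.77, 0.2, 0, 0, 0, 36]
    - [0, 0, 0, 0, 0, 0, 36]
    - [0, 0, 0, 0, 0, 0, 36]
    - [0, 0, 0, 0, 0, 0, 36]

```text
t: 24.3
tool_pos: [0.4629, 0.0326, 0.1638]
orientation: [0.0, 0.771, 0.637, 0.0]
force: [-0.4, -0.7, 0.3]
width: 0.0359
grasp_force: 0.0
```

```bash
python3 -c "
from h import *
need(.4652,.0327,.105,-10.8)"
```

```text
t 24.3 pos [0.4629 0.0326 0.1638] yaw -10.87 z [ 0.001 -0.    -1.   ] F [-0.4 -0.7  0.3] T [-0.05 -0.01 -0.02] w 0.0359 g 0.0 q [-0.07 -0.11 -0.22  1.46 -0.    1.69]
units now-frame [0.02 0.09 2.35] turnz units -0.02
units after-turn frame [0.02 0.09 2.35]
```

Request:
drive_tool:
  series:
    - [0.02, 0.09, 0.4, 0, 0, 0, 36]
    - [0, 0, 0.5, 0, 0, 0, 36]
    - [0, 0, 0.6, 0, 0, 0, 36]
    - [0, 0, 0.5, 0, 0, 0, 36]
    - [0, 0, 0.27, 0, 0, 0, 36]

```text
t: 24.72
tool_pos: [0.4644, 0.0322, 0.1047]
orientation: [-0.001, 0.771, 0.636, -0.001]
force: [0.2, 0.2, 0.5]
width: 0.0359
grasp_force: 0.0
```

Request:
drive_tool:
  series:
    - [0, 0, 0, 0, 0, 0, 36]
    - [0, 0, 0, 0, 0, 0, 5]
    - [0, 0, 0, 0, 0, 0, 5]
    - [0, 0, 0, 0, 0, 0, 5]
    - [0, 0, 0, 0, 0, 0, 5]

```text
t: 25.13
tool_pos: [0.4642, 0.0328, 0.1078]
orientation: [-0.0, 0.771, 0.637, -0.0]
force: [-4.1, -0.2, 2.8]
width: 0.0099
grasp_force: 60.7
```

```bash
python3 -c "
from h import *
need(.4652,.0327,.107,79.2)"
```

```text
t 25.13 pos [0.4642 0.0328 0.1078] yaw -10.89 z [-0.001 -0.    -1.   ] F [-4.1 -0.2  2.8] T [-0.05  0.86 -0.09] w 0.0099 g 60.7 q [-0.07 -0.09 -0.31  1.35 -0.    1.69]
units now-frame [0.   0.04 0.03] turnz units -22.52
units after-turn frame [-0.04  0.    0.03]
```

Request:
drive_tool:
  series:
    - [0, 0.03, 0, 0, 0, 0, 5]
    - [0, 0, 0, 0, 0, -0.6, 5]
    - [0, 0, 0, 0, 0, -0.9, 5]
    - [0, 0, 0, 0, 0, -0.9, 5]
    - [0, 0, 0, 0, 0, -0.9, 5]

```text
t: 25.55
tool_pos: [0.4644, 0.0328, 0.1078]
orientation: [-0.001, 0.691, 0.722, -0.001]
force: [-6.6, 0.7, 5.6]
width: 0.0097
grasp_force: 61.0
```

Request:
drive_tool:
  series:
    - [0, 0, 0, 0, 0, -0.9, 5]
    - [0, 0, 0, 0, 0, -0.9, 5]
    - [0, 0, 0, 0, 0, -0.9, 5]
    - [0, 0, 0, 0, 0, -0.9, 5]
    - [0, 0, 0, 0, 0, -0.9, 5]

```text
t: 25.97
tool_pos: [0.4645, 0.0329, 0.1078]
orientation: [-0.001, 0.57, 0.822, -0.001]
force: [-5.1, 1.2, 4.2]
width: 0.0098
grasp_force: 61.0
```

Request:
drive_tool:
  series:
    - [0, 0, 0, 0, 0, -0.9, 5]
    - [0, 0, 0, 0, 0, -0.9, 5]
    - [0, 0, 0, 0, 0, -0.9, 5]
    - [0, 0, 0, 0, 0, -0.9, 5]
    - [0, 0, 0, 0, 0, -0.9, 5]

```text
t: 26.38
tool_pos: [0.4646, 0.033, 0.1078]
orientation: [-0.001, 0.434, 0.901, -0.0]
force: [-5.6, 0.9, 3.9]
width: 0.0094
grasp_force: 60.9
```

```bash
python3 -c "
from h import *
need(.4652,.0327,.107,79.2)"
```

```text
t 26.38 pos [0.4646 0.033  0.1078] yaw 38.5 z [-0.001  0.    -1.   ] F [-5.6  0.9  3.9] T [ 0.1   1.13 -0.05] w 0.0094 g 60.9 q [-0.07 -0.09 -0.31  1.35 -0.    0.83]
units now-frame [-0.02  0.01  0.03] turnz units -10.17
units after-turn frame [-0.02 -0.01  0.03]
```

Request:
drive_tool:
  series:
    - [0, 0, 0, 0, 0, -0.9, 5]
    - [0, 0, 0, 0, 0, -0.9, 5]
    - [0, 0, 0, 0, 0, -0.9, 5]
    - [0, 0, 0, 0, 0, -0.9, 5]
    - [0, 0, 0, 0, 0, -0.9, 5]

```text
t: 26.8
tool_pos: [0.4647, 0.0331, 0.1078]
orientation: [-0.001, 0.288, 0.958, 0.0]
force: [-5.2, -0.1, 4.4]
width: 0.0092
grasp_force: 60.9
```

Request:
drive_tool:
  series:
    - [0, 0, 0, 0, 0, -0.9, 5]
    - [0, 0, 0, 0, 0, -0.9, 5]
    - [0, 0, 0, 0, 0, -0.9, 5]
    - [0, 0, 0, 0, 0, -0.9, 5]
    - [0, 0, 0, 0, 0, -0.9, 5]

```text
t: 27.22
tool_pos: [0.4647, 0.0332, 0.1078]
orientation: [-0.001, 0.135, 0.991, 0.0]
force: [-4.8, 1.1, 3.7]
width: 0.01
grasp_force: 60.9
```

Request:
drive_tool:
  series:
    - [0, 0, 0, 0, 0, -0.6, 5]
    - [0, 0, 0, 0, 0, -0.6, 5]
    - [0, 0, 0, 0, 0, 0, 5]
    - [0, 0, 0, 0, 0, 0, 5]
    - [0, 0, 0, 0, 0, 0, 5]

```text
t: 27.63
tool_pos: [0.4647, 0.0332, 0.1078]
orientation: [-0.001, 0.095, 0.996, 0.0]
force: [-5.3, 0.3, 4.3]
width: 0.0097
grasp_force: 60.9
```

```bash
python3 -c "
from h import *
need(.4652,.0327,.107,79.2)"
```

```text
t 27.63 pos [0.4647 0.0332 0.1078] yaw 79.15 z [-0.001  0.001 -1.   ] F [-5.3  0.3  4.3] T [ 0.2   1.14 -0.04] w 0.0097 g 60.9 q [-0.07 -0.09 -0.31  1.35  0.    0.12]
units now-frame [-0.02 -0.02  0.03] turnz units -0.01
units after-turn frame [-0.02 -0.02  0.03]
```

Request:
drive_tool:
  series:
    - [0, 0, 0, 0, 0, 0, 34]
    - [0, 0, 0, 0, 0, 0, 34]
    - [0, 0, 0, 0, 0, 0, 34]
    - [0, 0, -0.3, 0, 0, 0, 34]
    - [0, 0, -0.6, 0, 0, 0, 34]

```text
t: 28.05
tool_pos: [0.4643, 0.0329, 0.1283]
orientation: [-0.002, 0.095, 0.995, -0.0]
force: [-0.3, -0.4, -0.3]
width: 0.0341
grasp_force: 0.0
```

Request:
drive_tool:
  series:
    - [0, 0, -0.9, 0, 0, 0, 34]
    - [0, 0, -0.9, 0, 0, 0, 34]
    - [0, -0.5, -0.8, 0, 0, 0, 34]
    - [0.2, -0.9, 0, 0, 0, 0, 34]
    - [0.3, -0.9, 0, 0, 0, 0, 34]

```text
t: 28.47
tool_pos: [0.4443, -0.022, 0.1975]
orientation: [0.003, 0.094, 0.996, -0.0]
force: [-0.1, -1.0, -0.2]
width: 0.034
grasp_force: 0.0
```

Request:
drive_tool:
  series:
    - [0.3, -0.9, 0, 0, 0, 0, 34]
    - [0.3, -0.9, 0, 0, 0, 0, 34]
    - [0.3, -0.9, 0, 0, 0, 0, 34]
    - [0, -0.9, 0, 0, 0, 0, 34]
    - [0, -0.9, 0, 0, 0, 0, 34]

```text
t: 28.88
tool_pos: [0.399, -0.1287, 0.1956]
orientation: [0.001, 0.095, 0.995, -0.0]
force: [-0.4, -0.7, 0.1]
width: 0.034
grasp_force: 0.0
```

Run:
```python
from h import *
need(.45,-.2,.2,79)
C={n:r.capture(n) for n in('side','top')}; out=[]
for n in C:
    c=C[n]; v=c['pixels']; x,y=np.int32(proj(c,[[.54,.0,.082]])[0])
    out.append(cv2.resize(v[y-65:y+65,x-65:x+65],(390,390),interpolation=cv2.INTER_CUBIC))
    a=v.astype(int); o=(a[:,:,0]>130)&(a[:,:,1]>60)&(a[:,:,1]<.65*a[:,:,0])&(a[:,:,2]<70)
    ys,xs=np.nonzero(o); k=[i for i in range(len(xs)) if np.linalg.norm(atz(c,(xs[i],ys[i]),.116)[:2]-[.465,.033])<.04]
    W=np.array([atz(c,(xs[i],ys[i]),.116)[:2]*1000 for i in k],np.float32)
    if len(W)>5: print(n,len(W),cv2.minAreaRect(W))
cv2.imwrite('pics/j.png',np.hstack(out)[:,:,::-1])
```

```text
t 28.88 pos [ 0.399  -0.1287  0.1956] yaw 79.12 z [ 0.002 -0.001 -1.   ] F [-0.4 -0.7  0.1] T [-0.02 -0.03 -0.  ] w 0.034 g 0.0 q [-0.47 -0.24 -0.26  1.54  0.   -0.28]
units now-frame [-2.54 -2.42 -0.17] turnz units 0.03
units after-turn frame [-2.55 -2.41 -0.18]
top 57 ((464.68145751953125, 32.38519287109375), (6.735182285308838, 28.71114730834961), 80.17369842529297)
```

View pics/j.png

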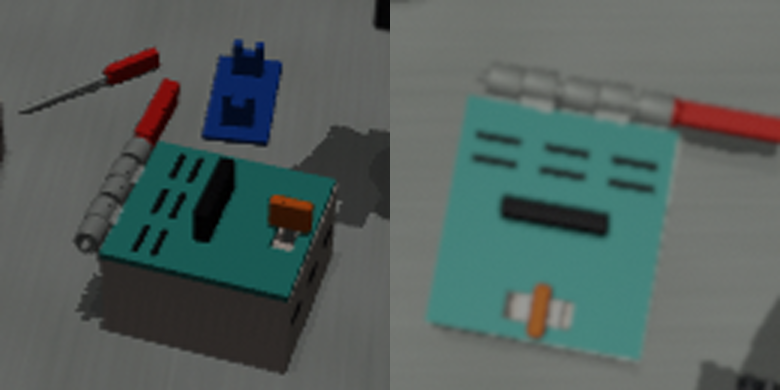

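The latch is crosswise (540,310 in the right crop), about 90° to the slot. The lid lies flat and the pin is fully in, so I'm handing in.

```bash
python3 -c "
from cell import r
print(r.finish_job())"
```

```text
the job is handed in; nothing more can be done
None
```

The job is done and handed in at about 29 s: the lid is seated flat, the pin is home to its collar, and the latch is turned a quarter turn; I didn't touch the bottle, bowl or brush.

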